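# Prise open the tea box and set out the jar

### The arm

A 6-joint arm with a two-finger parallel gripper is mounted at the origin on the work surface. World frame = base frame: x ahead of the robot, y to its left, z up, the work surface at z = 0. Lengths are in m, angles in rad, forces in N, time in s.
With the tool pointing down it reaches from about 0.3 to 0.95 m from the base axis. Payload 3.1 kg.
Tool frame: the origin (TCP) lies between the finger pads; the fingertips stand 14 mm ahead of it and the grasp point (between the pads) lies 5 mm behind it; z points along the fingers, y is the line along which they close (so a half turn about z gives the same grasp; the last joint's range is limited). The gripper opens to 85 mm and grips with 20 to 120 N. Pads are 22 mm wide; open, the fingers measure 114 mm over their backs; the gripper's body (76 mm by 85 mm) begins 54 mm behind the grasp point. The pads swing forward as they close: fully open they stand 13 mm farther back than shut.
Start: joints at [1.247, 0.308, 1.634, -0, 1.2, -0.07], TCP at [0.157, 0.605, 0.245] pointing down, gripper open.
Joint ranges: [-3.06, 3.06], [-0.79, 1.96], [0.05, 2.63], [-1.19, 4.34], [0.05, 2.64], [-2.94, 2.94]. Speed limits (rad/s): [2.79, 2.79, 3.14, 3.14, 3.14, 3.14].

### API

Orientations are given as a rotation vector (axis times angle).
In Python, from bench import bot gives the robot as it stands.
- The arm moves only by the tool carry_out, never from a script. Its argument "deltas" is one flat list of numbers, 6 for each row, row after row: the shift along the tool's x, y, z in mm, then the turn, a rotation vector about the tool's x, y, z in degrees. In form: [dx, dy, dz, rx, ry, rz, dx, dy, dz, rx, ry, rz, ...]. A call has 1 to 10 rows; each row is the pose to reach, as a shift and turn from the pose commanded when the call began, along the tool's axes at that moment; what a row does not reach only later rows make up. A row lasts 1/10 s, in which the tool goes at most 50 mm and 8.59 degrees, less where a joint would pass 70% of its speed; a pose out of reach is approached as far as the arm can. A call with a gripper value outside its range is refused whole. "grip" is the finger opening in mm, from 0 to 85.4, set as the call begins (left out, the last holds). The fingers move at their own pace and stop on an object; "force" is the grip in N (left out, the last holds). Time passes only in rows, so rows that repeat a pose let the fingers close. It gives the time, the measured TCP pose, the force, the opening and the grip force at its end, in the units of the state.
- bot.sense(): the state, without advancing time (a new reading comes with each control period).
- bot.read_camera(name): name is "side" or "top"; returns (picture, depth): 420x560x3 uint8, red, green, blue; 420x560 float32, m along the optical axis (not along the pixel's ray), 0 where there is no reading.
- bot.camera_params(name): a dict with "camera_matrix" (3x3 intrinsics, pixels), "position" and "attitude" of the camera in the world. Camera axes: x right, y up, looking along -z (the intrinsics and any distortion apply to the point x, -y, -z); pixel columns grow to the right and rows downward; lengths in m; the calibration is good to about 2 mm. A picture is of the moment at which its call begins. camera_params takes no time and is no camera call.
- bot.finish_job(): hands the job in; it is judged then, once.
The state is a dict: "t": time; "joint_pos": joint angles; "joint_velocities": joint speeds; "joint_efforts": joint torques, N m; "position": TCP position; "orientation": TCP orientation; "contact_force": force on the tool from outside, world axes, zero at the start; "moment": the same for the moment, N m; "finger_gap": opening from 0.0 (shut) to 1.0 (fully open); "grasp_force": force on a finger pad.
Only numpy, scipy, OpenCV 4.12 (cv2) and the standard library are available. Lean on these libraries where they do the work, as an engineer would, in place of code of your own. Each camera call takes 0.05 s, during which the arm holds its last target. There are 200 camera calls.

### The job

Prise up the hinged lid of the wooden tea box with the blade of the spatula (do not use the fingers on the lid) and push it right open so that it stays open. Lay the spatula down with its whole length on the black rubber mat, take the red-capped jar out of the box and set it gently down, upright, near the middle of the cork coaster. Leave the bottle, the canister and the mug where they are.

Things in the scene. Friction and masses are not known exactly. Their poses are not given: they have to be found in the camera images.
- box: fixed wooden tea box, outside 120 (x) x 190 (y) x 75 mm high, walls and floor 6 mm thick. Origin: centre of its underside, on the worktop; z up. Its front faces its own -x and the lid hinges on its +x side.
- lid (a joint): lid of the box, a flat wooden board 145 x 194 x 8 mm, 0.12 kg, without handle. 0 rad = shut, grows as the front edge rises, 1.57 = upright, stop at 1.75. The hinge is stiff, so the lid stays at any angle. The underside of the shut lid is 75 mm above the worktop; the lid overhangs the box front by 25 mm.
- lid_hinge (a point): on the hinge line, middle of its length: the underside of the lid's rear edge, 60 mm from the box centre along the box's +x, 75 mm up. Turns with the lid: its x axis points from the lid's front edge to the hinge, its y axis is the hinge line.
- lid_lip (a point): middle of the lid's front edge, at its underside, 145 mm from the hinge; moves with the lid.
- spatula: loose small spatula 180 mm long, 90 g, lying flat on the worktop at the start. Blue handle 100 (x) x 20 x 20 mm; steel blade 80 (x) x 34 x 3 mm at mid height of the handle. Origin: under the centre of the handle, at its underside; x points along it to the blade, z up. The centre of mass is about 25 mm from the origin towards the blade.
- spatula_tip (a point): middle of the blade's front edge, at mid thickness, 130 mm along x from the spatula's origin and 10 mm up.
- spatula_end (a point): butt of the handle, 50 mm along -x from the spatula's origin and 10 mm up.
- jar: loose upright spice jar, white with a flat red cap, 50 mm diameter, 58 mm high, 0.13 to 0.25 kg, standing in the box. Origin: centre of its underside; z up.
- mat: fixed black rubber mat 230 (x) x 80 (y) x 4 mm. Origin: centre of its underside; x is its long axis.
- cork_coaster: fixed round cork coaster, brown, 96 mm diameter, 5 mm thick. Origin: centre of its underside.
- blue_coaster: fixed round blue ceramic coaster, 96 mm diameter, 5 mm thick, not needed. Origin: centre of its underside.
- oil_bottle: loose amber glass bottle, 60 mm diameter, 200 mm high: leave alone. Origin: centre of its underside.
- canister: loose white canister with wooden cap, 80 mm diameter, 110 mm high: leave alone. Origin: centre of its underside.
- mug: loose terracotta mug, 76 mm diameter, 85 mm high: leave alone. Origin: centre of its underside.
Things that resemble listed ones, but are neither listed nor needed, are in the scene too. Several things have the shape of the box; the one meant has the colours described above.

How it is judged:
By the outcome, as a careful person would: the job done as asked, in the order asked, and still so for the second after the job is handed in, with the robot touching nothing.
It also fails if it takes over 66 s, if anything falls off the work surface, if the arm or the gripper's body presses on something with over 40 N, if the wrist force passes 120 N, or if a joint passes its speed limit or range.

## Working session

There is one attempt and no reset: what is moved stays moved. The work goes in short steps, Python scripts to look and compute and a tool call to move; the robot and the scene stay as the last step left them, time stands still between calls to the robot, and variables do not carry over. Pictures are saved under pics/ and viewed, at most 10 in all, crops included, and the job is handed in when it is done.

Besides the shell and the picture viewer there is one more tool, called after "Emit:" as name(argument=value, ...) on one line, values as JSON. carry_out: Moves the arm, as the interface text tells. Its arguments: {"type":"object","properties":{"deltas":{"type":"array"},"grip":{"type":"number"},"force":{"type":"number"}},"required":["deltas"]}

```bash
ls; mkdir -p pics; python3 - <<'E'
from bench import bot
import cv2,numpy as np
s=bot.sense();print({k:np.round(v,3) for k,v in s.items()})
for n in("top","side"):
    p,d=bot.read_camera(n);c=bot.camera_params(n);print(n,c)
    cv2.imwrite(f"pics/{n}0.png",p[:,:,::-1]);np.savez(f"{n}0.npz",p=p,d=d,**c)
    print((d==0).mean())
E
```

```text
pics
{'t': np.float64(0.0), 'joint_pos': array([ 1.247,  0.309,  1.635, -0.   ,  1.2  , -0.07 ]), 'joint_velocities': array([ 0.   ,  0.   ,  0.   , -0.   , -0.003,  0.001]), 'joint_efforts': array([ 1.0000e-03, -4.1524e+01, -2.7667e+01,  0.0000e+00,  1.0000e-02,
       -0.0000e+00]), 'position': array([0.157, 0.604, 0.244]), 'orientation': array([-0.398, -3.116,  0.004]), 'contact_force': array([-0.738, -0.973,  0.137]), 'moment': array([ 0.031, -0.009, -0.02 ]), 'grasp_force': np.float64(0.0), 'finger_gap': np.float64(0.999)}
top {'camera_matrix': array([[443.49832426,   0.        , 278.86856282],
       [  0.        , 443.49832426, 214.16388471],
       [  0.        ,   0.        ,   1.        ]]), 'position': array([0.40974631, 0.00125582, 1.12059864]), 'attitude': array([ 0.08756737, -0.06499821, -1.58952824])}
0.00399234693877551
side {'camera_matrix': array([[480.39509923,   0.        , 288.94278976],
       [  0.        , 480.39509923, 208.93003069],
       [  0.        ,   0.        ,   1.        ]]), 'position': array([0.34869664, 0.78891564, 1.01352314]), 'attitude': array([ 0.10936421, -1.03506784, -2.71876039])}
0.0041921768707483
```

View pics/top0.png

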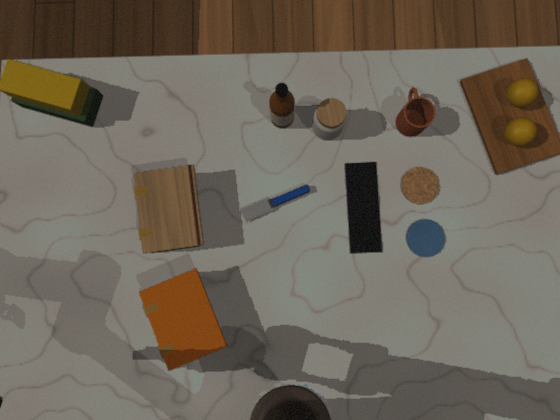

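View pics/side0.png

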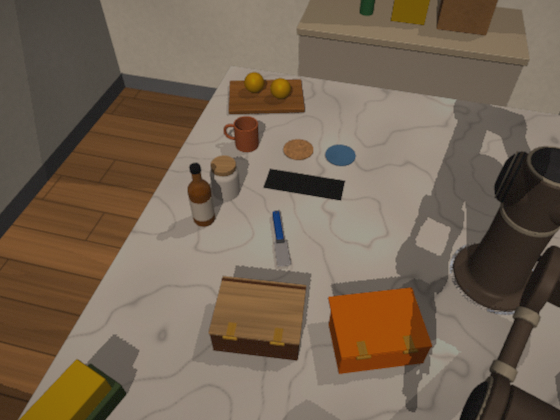

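The top view shows the wooden box at (168,208), with hinges on its left side and its front facing right. The blade of the spatula is at (258,208) and the handle at (290,195). The mat is at (363,207), the cork coaster at (420,185) and the blue one at (425,238). The bottle, canister and mug lie along the upper row. The side view shows the same layout, with the orange box as a decoy.

```bash
cat > h.py <<'E'
import numpy as np,cv2
from scipy.spatial.transform import Rotation as R
def rays(c,uv):
    K=c["camera_matrix"];uv=np.atleast_2d(np.float64(uv))
    d=np.c_[(uv[:,0]-K[0,2])/K[0,0],-(uv[:,1]-K[1,2])/K[1,1],-np.ones(len(uv))]
    return R.from_rotvec(c["attitude"]).apply(d)
def onplane(c,uv,z):
    d=rays(c,uv);return c["position"]+d*((z-c["position"][2])/d[:,2])[:,None]
def cloud(c,d,uv):   # points by depth
    return c["position"]+rays(c,uv)*d[np.int32(uv[:,1]),np.int32(uv[:,0])][:,None]
def mask_uv(p,roi,lo,hi):
    m=cv2.inRange(cv2.cvtColor(p,cv2.COLOR_RGB2HSV),lo,hi);k=np.zeros_like(m);x0,y0,x1,y1=roi;k[y0:y1,x0:x1]=1
    n,l,s,_=cv2.connectedComponentsWithStats(m*k);i=1+np.argmax(s[1:,4])
    return (l==i).astype(np.uint8)
def rect(m,c,z):
    cn=max(cv2.findContours(m,0,1)[0],key=cv2.contourArea)[:,0]
    P=onplane(c,cn,z)[:,:2];r=cv2.minAreaRect(np.float32(P*1000));return r
def uvof(m): return np.argwhere(m)[:,::-1]
E
python3 - <<'E'
from h import *
T=np.load("top0.npz");S=np.load("side0.npz")
p=T["p"];d=T["d"]
for n,roi,lo,hi,z in [("handle",(240,165,330,230),(100,120,40),(130,255,255),.02),("mat",(335,150,395,265),(0,0,0),(180,255,40),.004),
 ("cork",(395,160,445,210),(5,70,60),(25,255,255),.005),("lid",(130,155,210,260),(8,60,70),(25,160,255),.083),("blue",(400,210,450,262),(95,80,50),(115,255,255),.005)]:
    m=mask_uv(p,roi,lo,hi);r=rect(m,T,z);b=cv2.boxPoints(r).round()
    C=cloud(T,d,uvof(m));print(n,m.sum(),np.round(r[0],1),np.round(r[1],1),round(r[2],1),b.tolist(),"z",np.percentile(C[:,2],[5,50,95]).round(4))
# blade: height map
u,v=np.meshgrid(np.arange(235,335),np.arange(170,235));uv=np.c_[u.ravel(),v.ravel()]
C=cloud(T,d,uv);k=(C[:,2]>.006)
m=np.zeros(p.shape[:2],np.uint8);m[uv[k,1],uv[k,0]]=1
r=rect(m,T,.015);print("spat",m.sum(),r,cv2.boxPoints(r).round().tolist())
# along axis heights
P=C[k];q=P[:,:2]-P[:,:2].mean(0);w=np.linalg.svd(q,full_matrices=0)[2][0];s=q@w;print("axis",w,P[:,:2].mean(0))
for a in np.arange(-.1,.1,.01):
    i=(s>a)&(s<a+.01)
    if i.sum():print(a.round(3),i.sum(),np.median(P[i,2]).round(4))
m=mask_uv(S["p"],(255,200,300,275),(100,120,40),(130,255,255));C=cloud(S,S["d"],uvof(m));print("side handle",C.mean(0),np.percentile(C[:,2],[5,50,95]))
cv2.imwrite("pics/z.png",cv2.resize(p[150:265,130:330,::-1],(800,460),interpolation=2))
E
```

```text
handle 284 [564.3 -13.6] [18.8 97.4] 21.6 [[538.0, 28.0], [573.0, -62.0], [591.0, -55.0], [555.0, 35.0]] z [0.0159 0.0192 0.0226]
mat 2720 [ 533.  -196.7] [226.7  77.5] 1.5 [[419.0, -161.0], [421.0, -238.0], [647.0, -232.0], [645.0, -155.0]] z [0.0003 0.0037 0.0073]
cork 1117 [ 585.2 -341.2] [93.7 92.2] 88.7 [[538.0, -387.0], [630.0, -389.0], [632.0, -295.0], [540.0, -293.0]] z [0.0009 0.0047 0.0082]
lid 4444 [529.6 285.5] [193.7 136.2] 7.0 [[425.0, 341.0], [442.0, 206.0], [634.0, 230.0], [617.0, 365.0]] z [0.0791 0.0823 0.0855]
blue 1087 [ 452.2 -348.3] [90.3 87.6] 88.8 [[407.0, -393.0], [495.0, -394.0], [497.0, -304.0], [409.0, -302.0]] z [0.0014 0.005  0.0086]
spat 783 ((549.7113037109375, 23.851638793945312), (34.42005157470703, 179.56808471679688), 21.548961639404297) [[501.0, 101.0], [567.0, -66.0], [599.0, -53.0], [533.0, 114.0]]
axis [ 0.41048562 -0.91186707] [0.54084249 0.03257732]
-0.08 45 0.0107
-0.07 52 0.0109
-0.06 53 0.0109
-0.05 53 0.0105
-0.04 52 0.0106
-0.03 82 0.0124
-0.02 54 0.0109
-0.01 53 0.012
-0.0 38 0.018
0.01 33 0.0197
0.02 33 0.0192
0.03 33 0.0191
0.04 32 0.0189
0.05 32 0.0182
0.06 34 0.0186
0.07 33 0.0184
0.08 33 0.0188
0.09 34 0.0191
side handle [ 0.5632549  -0.00144404  0.02599475] [0.01774483 0.02052619 0.02371479]
```

View pics/z.png

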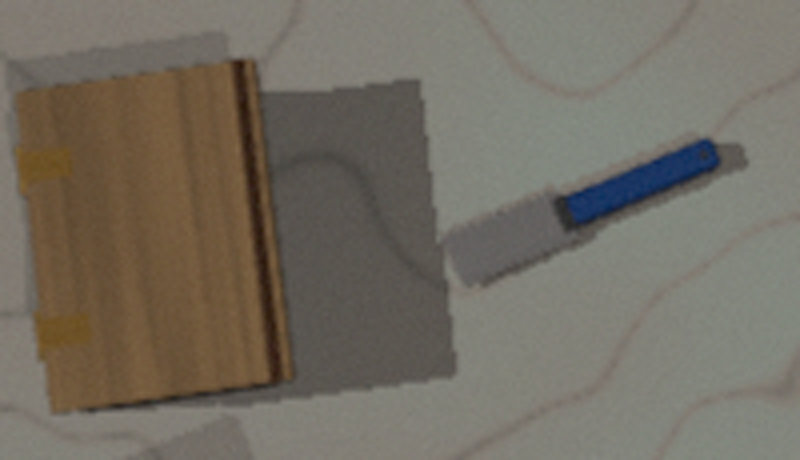

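```bash
cat >> h.py <<'E'
def down(yaw):  # tool z down, tool x at yaw (deg)
    a=np.radians(yaw);x=np.array([np.cos(a),np.sin(a),0]);z=np.array([0,0,-1.]);return R.from_matrix(np.c_[x,np.cross(z,x),z])
def delta(s,pos_mm,yaw):
    r=R.from_rotvec(s["orientation"]);t=r.inv().apply(np.array(pos_mm)-1000*s["position"])
    return t.round(1),np.degrees((r.inv()*down(yaw)).as_rotvec()).round(1)
def say(s):
    r=R.from_rotvec(s["orientation"]).as_matrix();print("t",round(s["t"],2),"pos",(s["position"]*1000).round(1),"yaw",np.degrees(np.arctan2(r[1,0],r[0,0])).round(2),"tilt",np.degrees(r[:2,2]).round(2),"F",np.round(s["contact_force"],1),"M",np.round(s["moment"],2),"gap",round(s["finger_gap"]*85.4,1),"gf",round(s["grasp_force"],1),"q",np.round(s["joint_pos"],2))
E
python3 - <<'E'
from h import *
from bench import bot
T=np.load("top0.npz");S=np.load("side0.npz")
for nm,c,roi in(("top",T,(120,150,220,265)),("side",S,(200,270,315,365))):
    d=c["d"];u,v=np.meshgrid(np.arange(roi[0],roi[2]),np.arange(roi[1],roi[3]));uv=np.c_[u.ravel(),v.ravel()]
    C=cloud(c,d,uv);k=(C[:,2]>.074)&(C[:,2]<.092)
    m=np.zeros(d.shape,np.uint8);m[uv[k,1],uv[k,0]]=1;m=cv2.morphologyEx(m,2,np.ones((3,3)))
    r=rect(m,c,.083);print(nm,r,cv2.boxPoints(r).round().tolist(),np.median(C[k,2]))
s=bot.sense();say(s)
org=np.array([564.5,-13.5]);ax=np.array([-.367,.930]);g=org+25*ax
print(g,delta(s,[*g,120],111.5))
E
```

```text
top ((529.7002563476562, 279.33856201171875), (193.65057373046875, 148.33290100097656), 6.976833820343018) [[425.0, 341.0], [443.0, 194.0], [635.0, 217.0], [617.0, 365.0]] 0.08233910975307634
side ((531.4200439453125, 284.8903503417969), (194.0124053955078, 153.66433715820312), 6.950668811798096) [[426.0, 349.0], [444.0, 197.0], [637.0, 220.0], [618.0, 373.0]] 0.08368313493405222
t 0.1 pos [156.7 604.3 244.1] yaw 165.46 tilt [-0.04 -0.12] F [ 0.2 -0.4  0.3] M [ 0.02  0.03 -0.05] gap 85.4 gf 0.0 q [ 1.25  0.31  1.64  0.    1.2  -0.07]
[555.325   9.75 ] (array([-535.1, -475.1,  125.1]), array([-0.1,  0. , 54. ]))
```

Emit:
carry_out(deltas=[-53,-47,5,0,0,5,-535,-475,95,0,0,54,-535,-475,95,0,0,54,-535,-475,95,0,0,54,-535,-475,95,0,0,54,-535,-475,95,0,0,54,-535,-475,95,0,0,54,-535,-475,95,0,0,54,-535,-475,95,0,0,54,-535,-475,95,0,0,54], grip=50)

```text
t: 1.1
position: [0.4336, 0.1915, 0.1801]
orientation: [-1.769, -2.596, -0.0]
contact_force: [0.9, 1.3, 0.1]
finger_gap: 0.585
grasp_force: 0.0
```

Emit:
carry_out(deltas=[0,0,0,0,0,0])

```text
t: 1.2
position: [0.4353, 0.1886, 0.1796]
orientation: [1.778, 2.589, -0.003]
contact_force: [-0.5, 0.7, -0.7]
finger_gap: 0.584
grasp_force: 0.0
```

```bash
python3 - <<'E'
from h import *
from bench import bot
s=bot.sense();say(s);print(delta(s,[555.3,9.8,17],111.5))
E
```

```text
t 1.2 pos [435.3 188.6 179.6] yaw 111.05 tilt [-0.   -0.13] F [-0.5  0.7 -0.7] M [-0.01  0.04  0.01] gap 49.9 gf 0.0 q [ 0.32  0.1   2.04 -0.    1.01 -0.05]
(array([-209.6,   47.9,  163. ]), array([-0. ,  0.1, -0.4]))
```

Emit:
carry_out(deltas=[-210,48,100,0,0,0,-210,48,100,0,0,0,-210,48,100,0,0,0,-210,48,100,0,0,0,-210,48,100,0,0,0,-210,48,100,0,0,0,-210,48,130,0,0,0,-210,48,150,0,0,0,-210,48,150,0,0,0,-210,48,150,0,0,0])

```text
t: 2.2
position: [0.5539, 0.0166, 0.0306]
orientation: [-1.767, -2.596, 0.001]
contact_force: [0.1, -1.0, 0.6]
finger_gap: 0.581
grasp_force: 0.0
```

```bash
python3 - <<'E'
from h import *
from bench import bot
s=bot.sense();say(s);print(delta(s,[555.3,9.8,17],111.5))
E
```

```text
t 2.2 pos [553.9  16.6  30.6] yaw 111.52 tilt [-0.07  0.02] F [ 0.1 -1.   0.6] M [ 0.04 -0.    0.  ] gap 49.6 gf 0.0 q [-0.05  0.47  1.92  0.    0.75 -0.42]
(array([-6.9, -1.2, 13.6]), array([-0.1, -0. ,  0. ]))
```

Emit:
carry_out(deltas=[-7,-1,7,0,0,0,-7,-1,13,0,0,0,-7,-1,13,0,0,0,-7,-1,13,0,0,0])

```text
t: 2.6
position: [0.5563, 0.0085, 0.0176]
orientation: [1.769, 2.596, 0.0]
contact_force: [0.2, 0.5, 0.0]
finger_gap: 0.587
grasp_force: 0.0
```

Emit:
carry_out(deltas=[0,0,0,0,0,0,0,0,0,0,0,0,0,0,0,0,0,0,0,0,0,0,0,0,0,0,0,0,0,0,0,0,0,0,0,0], grip=5, force=100)

```text
t: 3.2
position: [0.5568, 0.0086, 0.0182]
orientation: [1.769, 2.595, 0.001]
contact_force: [-1.7, 0.8, 5.4]
finger_gap: 0.208
grasp_force: 99.4
```

```bash
python3 - <<'E'
from h import *
from bench import bot
s=bot.sense();say(s);print(delta(s,[555.3,9.8,17],111.5))
E
```

```text
t 3.2 pos [556.8   8.6  18.2] yaw 111.46 tilt [ 0.06 -0.  ] F [-1.7  0.8  5.4] M [ 0.02  0.19 -0.03] gap 17.7 gf 99.4 q [-0.06  0.5   1.91  0.    0.73 -0.44]
(array([ 1.7, -1. ,  1.2]), array([ 0.1,  0. , -0. ]))
```

Emit:
carry_out(deltas=[0,0,-15,0,0,0,0,0,-35,0,0,0,20,8,-56,0,0,5,49,20,-56,0,0,14.5,49,20,-56,0,0,14.5,49,20,-56,0,0,14.5,49,20,-56,0,0,14.5])

```text
t: 3.9
position: [0.5564, 0.061, 0.0732]
orientation: [-2.081, -2.353, 0.002]
contact_force: [0.5, -0.5, -0.7]
finger_gap: 0.203
grasp_force: 98.8
```

```bash
python3 - <<'E'
from h import *
from bench import bot
s=bot.sense();say(s)
for n in("top","side"):
    p,d=bot.read_camera(n);c=bot.camera_params(n);cv2.imwrite(f"pics/{n}1.png",p[:,:,::-1]);np.savez(f"{n}1.npz",p=p,d=d,**c)
    v,u=np.mgrid[0:420,0:560];C=cloud(c,d,np.c_[u.ravel(),v.ravel()]);r=R.from_rotvec(s["orientation"]);L=r.inv().apply(C-s["position"])*1000
    k=(L[:,0]>35)&(L[:,0]<140)&(abs(L[:,1])<30)&(L[:,2]>-25)&(L[:,2]<35)&(C[:,1]<.195)
    L=L[k];print(n,len(L))
    for a in range(35,140,10):
        i=(L[:,0]>=a)&(L[:,0]<a+10)
        if i.sum():print(a,i.sum(),np.median(L[i],0).round(1),L[i,1].min().round(1),L[i,1].max().round(1),L[i,0].max().round(1))
E
```

```text
t 3.9 pos [556.4  61.   73.2] yaw 97.03 tilt [-0.06 -0.02] F [ 0.5 -0.5 -0.7] M [-0.01  0.02  0.01] gap 17.4 gf 98.8 q [ 0.03  0.41  1.9  -0.    0.84 -0.09]
top 251
35 24 [ 41.2 -12.6   6.9] -18.9 -0.1 44.9
45 48 [50.6 -5.5  6.9] -19.4 10.5 54.7
55 52 [60.3 -4.6  7.1] -19.2 9.9 65.0
65 53 [70.2 -3.5  7. ] -18.4 11.6 74.7
75 52 [79.7 -3.9  7.7] -18.6 14.3 84.7
85 22 [ 86.6 -10.6   7.9] -18.5 8.2 91.1
side 359
35 54 [39.3 -1.3  5.7] -16.7 16.6 44.8
45 44 [49.7  0.7  6.3] -15.5 17.1 54.7
55 45 [59.8 -0.2  5.8] -17.0 15.8 65.0
65 52 [70.7 -0.4  5.7] -16.1 16.9 74.9
75 46 [80.1 -0.6  5.5] -16.7 17.3 84.9
85 48 [90.7  2.1  6. ] -16.3 15.8 94.9
95 51 [100.2  -0.6   5.9] -17.0 16.6 105.0
105 19 [106.8  -1.4   6.6] -16.2 15.0 108.3
```

View pics/side1.png

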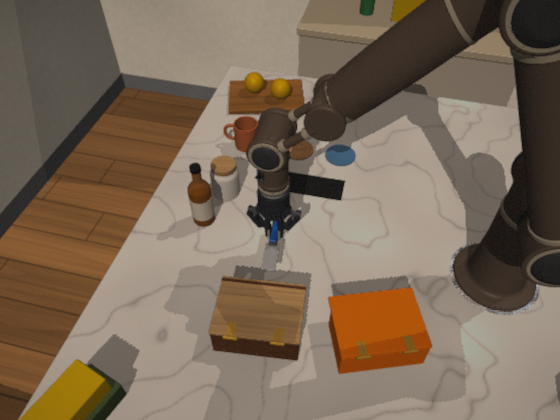

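Emit:
carry_out(deltas=[10,0,0,0,0,0,25,0,0,0,0,0,40,0,0,0,0,0,50,0,0,0,0,0,55,0,0,0,0,0,55,0,0,0,0,0])

```text
t: 4.6
position: [0.5501, 0.1173, 0.0735]
orientation: [2.08, 2.354, -0.0]
contact_force: [0.2, -0.1, -0.0]
finger_gap: 0.206
grasp_force: 98.8
```

```bash
python3 - <<'E'
from h import *
from bench import bot
s=bot.sense();say(s)
E
```

```text
t 4.6 pos [550.1 117.3  73.5] yaw 97.07 tilt [ 0. -0.] F [ 0.2 -0.1 -0. ] M [-0.02  0.01  0.02] gap 17.6 gf 98.8 q [ 0.13  0.41  1.89 -0.    0.84  0.01]
```

Emit:
carry_out(deltas=[0,0,-4,0,0,0,0,0,-8,0,0,0,0,0,-14,0,0,0,1,0,-20,0,0,0,2,0,-31,0,0,0,4,0,-42,0,0,0,8,0,-53,0,0,0])

```text
t: 5.3
position: [0.5492, 0.1237, 0.1275]
orientation: [2.082, 2.352, -0.001]
contact_force: [-0.0, -0.7, -2.1]
finger_gap: 0.209
grasp_force: 98.5
```

```bash
python3 - <<'E'
from h import *
from bench import bot
s=bot.sense();say(s)
p,d=bot.read_camera("side");cv2.imwrite("pics/s2.png",p[180:400,150:450,::-1])
E
```

```text
t 5.3 pos [549.2 123.7 127.5] yaw 96.97 tilt [-0.02 -0.05] F [-0.  -0.7 -2.1] M [-0.42  0.06  0.03] gap 17.9 gf 98.5 q [ 0.14  0.33  1.87 -0.    0.94  0.02]
```

View pics/s2.png

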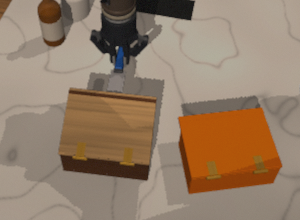

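The crop shows the lid lifted about 20°, with the blade under its front edge at (115,85). I'll continue along the arc.

Emit:
carry_out(deltas=[4,0,-10,0,0,0,11,0,-19,0,0,0,21,0,-32,0,0,0,32,0,-42,0,0,0,45,0,-51,0,0,0,58,0,-58,0,0,0,72,0,-62,0,0,0,87,0,-65,0,0,0])

```text
t: 6.15
position: [0.5387, 0.2118, 0.192]
orientation: [2.082, 2.352, 0.001]
contact_force: [1.1, -1.3, 0.8]
finger_gap: 0.207
grasp_force: 98.7
```

```bash
python3 - <<'E'
from h import *
from bench import bot
s=bot.sense();say(s)
p,d=bot.read_camera("side");c=bot.camera_params("side")
v,u=np.mgrid[180:400,150:330];C=cloud(c,d,np.c_[u.ravel(),v.ravel()])
# box frame relative hinge
D=np.array([-.1215,.9926]);q=C[:,:2]-[.522,.351];L=np.c_[q@D,q@[D[1],-D[0]],C[:,2]-.075]
k=(abs(L[:,1])<.09)&(abs(L[:,0])<.13)&(L[:,2]>.02)&(abs(L[:,1])>.06);a=np.degrees(np.arctan2(L[k,2],-L[k,0]));print(k.sum(),np.percentile(a,[10,50,90]),np.percentile(np.hypot(L[k,0],L[k,2]),95))
E
```

```text
t 6.15 pos [538.7 211.8 192. ] yaw 96.96 tilt [0.03 0.02] F [ 1.1 -1.3  0.8] M [-0.3  -0.07  0.02] gap 17.7 gf 98.7 q [0.3  0.28 1.79 0.   1.07 0.18]
1486 [76.66684681 78.99976542 89.0798501 ] 0.14486499937231317
```

Emit:
carry_out(deltas=[10,0,0,0,0,0,20,0,0,0,0,0,30,0,1,0,0,0,39,0,2,0,0,0,45,0,3,0,0,0,50,0,4,0,0,0,50,0,4,0,0,0])

```text
t: 6.9
position: [0.5325, 0.2608, 0.1872]
orientation: [-2.082, -2.352, -0.0]
contact_force: [0.4, 0.5, -1.1]
finger_gap: 0.202
grasp_force: 98.8
```

```bash
cat > lid.py <<'E'
from h import *
from bench import bot
s=bot.sense();say(s)
p,d=bot.read_camera("side");c=bot.camera_params("side")
v,u=np.mgrid[180:400,150:330];C=cloud(c,d,np.c_[u.ravel(),v.ravel()])
D=np.array([-.1215,.9926]);q=C[:,:2]-[.522,.351];L=np.c_[q@D,q@[D[1],-D[0]],C[:,2]-.075]
k=(abs(L[:,1])<.09)&(abs(L[:,0])<.06)&(L[:,2]>.02)&(L[:,2]<.125)&(abs(L[:,1])>.06)
print(k.sum(),"lid angle",90+np.degrees(np.arctan(np.polyfit(L[k,2],L[k,0],1)[0])))
E
python3 lid.py
```

```text
t 6.9 pos [532.5 260.8 187.2] yaw 96.98 tilt [-0.02  0.03] F [ 0.4  0.5 -1.1] M [-0.06 -0.04  0.04] gap 17.3 gf 98.8 q [0.38 0.31 1.76 0.   1.07 0.26]
515 lid angle 99.0153459888868
```

Emit:
carry_out(deltas=[-50,0,0,0,0,0,-100,0,0,0,0,0,-150,-10,0,0,0,8,-200,-20,10,0,0,16,-250,-35,20,0,0,24,-300,-45,30,0,0,32,-350,-55,40,0,0,40,-400,-65,50,0,0,48,-452,-71,60,0,0,56,-452,-71,60,0,0,64])

```text
t: 7.95
position: [0.5163, -0.2018, 0.1269]
orientation: [3.016, 0.875, -0.0]
contact_force: [-0.1, -0.4, -1.0]
finger_gap: 0.204
grasp_force: 98.8
```

```bash
python3 lid.py; python3 - <<'E'
from h import *
from bench import bot
s=bot.sense();print(delta(s,[516.4,-197.1,80],1.5))
p,d=bot.read_camera("top");cv2.imwrite("pics/t3.png",p[:,:,::-1]);np.savez("top3.npz",p=p,d=d,**bot.camera_params("top"))
E
```

```text
t 7.95 pos [ 516.3 -201.8  126.9] yaw 32.37 tilt [ 0.01 -0.08] F [-0.1 -0.4 -1. ] M [ 0.04 -0.03 -0.01] gap 17.4 gf 98.8 q [-0.45  0.32  1.89 -0.    0.93  0.56]
521 lid angle 99.04816930582085
(array([ 2.8, -4.5, 46.8]), array([ 0.1,  0. , 30.6]))
```

View pics/t3.png

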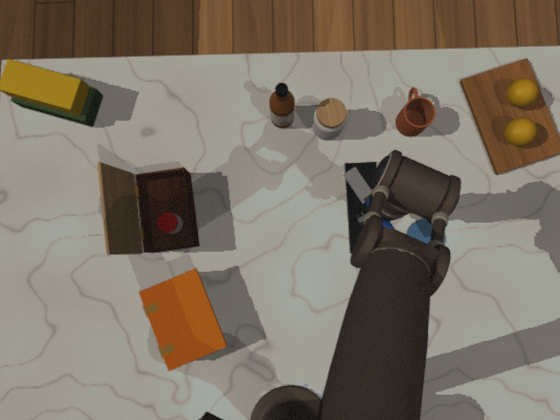

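The lid stands open at 99° and the jar's red cap is visible in the box at (168,223). The spatula is above the mat.

Emit:
carry_out(deltas=[3,-4,20,0,0,8,3,-4,40,0,0,16,3,-4,60,0,0,24,3,-4,80,0,0,30.6,3,-4,80,0,0,30.6,3,-4,80,0,0,30.6])

```text
t: 8.65
position: [0.5172, -0.1913, 0.0476]
orientation: [-3.14, -0.071, 0.001]
contact_force: [0.5, 0.0, -0.5]
finger_gap: 0.202
grasp_force: 98.7
```

```bash
python3 - <<'E'
from h import *
from bench import bot
s=bot.sense();say(s);print(delta(s,[516.4,-197.1,22],1.5))
c=bot.camera_params("side");p,d=bot.read_camera("side")
v,u=np.mgrid[0:420,0:560];C=cloud(c,d,np.c_[u.ravel(),v.ravel()]);r=R.from_rotvec(s["orientation"]);L=r.inv().apply(C-s["position"])*1000
k=(L[:,0]>35)&(L[:,0]<140)&(abs(L[:,1])<25)&(L[:,2]>-25)&(L[:,2]<20);L=L[k]
for a in range(35,140,15):
    i=(L[:,0]>=a)&(L[:,0]<a+15)
    if i.sum():print(a,i.sum(),np.median(L[i],0).round(1),L[i,0].max().round(1))
# jar cap
T=np.load("top3.npz");m=mask_uv(T["p"],(145,200,195,245),(0,120,60),(8,255,255))|mask_uv(T["p"],(145,200,195,245),(172,120,60),(180,255,255))
cn=np.vstack(cv2.findContours(m,0,1)[0])[:,0];P=onplane(T,cn,.064);print("cap",m.sum(),cv2.minEnclosingCircle(np.float32(P[:,:2]*1000)),np.median(cloud(T,T["d"],uvof(m))[:,2]), P[:,:2].min(0),P[:,:2].max(0))
E
```

```text
t 8.65 pos [ 517.2 -191.3   47.6] yaw 2.61 tilt [-0.04  0.04] F [ 0.5  0.  -0.5] M [-0.02  0.05 -0.01] gap 17.3 gf 98.7 q [-0.43  0.44  1.92  0.    0.78  1.09]
(array([-1.1,  5.7, 25.6]), array([-0. ,  0. ,  1.1]))
35 44 [42.6 -3.2  5.8] 49.6
50 44 [57.7 -3.6  5.3] 64.7
65 42 [71.9 -1.9  5.7] 79.8
80 46 [87.7 -4.   5.9] 94.8
95 31 [100.9  -4.    6.5] 106.0
cap 243 ((499.4734191894531, 284.2090759277344), 24.524070739746094) 0.06295351497629409 [0.47526832 0.26005001] [0.52350893 0.30823735]
```

Emit:
carry_out(deltas=[-1,3,8,0,0,1,-1,6,16,0,0,1,-1,6,21,0,0,1,-1,6,24,0,0,1,-1,6,24,0,0,1,-1,6,24,0,0,1])

```text
t: 9.3
position: [0.5165, -0.1983, 0.0234]
orientation: [-3.141, -0.037, 0.0]
contact_force: [0.2, 0.5, -0.6]
finger_gap: 0.206
grasp_force: 98.8
```

```bash
python3 - <<'E'
from h import *
from bench import bot
s=bot.sense();say(s);print(delta(s,[516.4,-197.1,22],1.5))
E
```

```text
t 9.3 pos [ 516.5 -198.3   23.4] yaw 1.36 tilt [-0.01  0.01] F [ 0.2  0.5 -0.6] M [ 0.    0.01 -0.01] gap 17.6 gf 98.8 q [-0.45  0.48  1.92  0.    0.74  1.1 ]
(array([-0.1, -1.2,  1.4]), array([-0. ,  0. , -0.1]))
```

Emit:
carry_out(deltas=[0,0,1,0,0,0,0,0,2,0,0,0,0,0,2,0,0,0])

```text
t: 9.6
position: [0.5169, -0.1984, 0.0222]
orientation: [3.141, 0.037, 0.001]
contact_force: [-1.4, 0.7, 2.7]
finger_gap: 0.202
grasp_force: 99.5
```

Emit:
carry_out(deltas=[0,0,0,0,0,0,0,0,0,0,0,0,0,0,0,0,0,0,0,0,0,0,0,0], grip=50)

```text
t: 10.0
position: [0.5165, -0.1983, 0.0214]
orientation: [-3.141, -0.037, 0.0]
contact_force: [-0.8, -0.0, 0.0]
finger_gap: 0.584
grasp_force: 0.0
```

Emit:
carry_out(deltas=[0,0,-20,0,0,0,0,0,-60,0,0,0,0,0,-110,0,0,0,0,0,-160,0,0,0,0,0,-180,0,0,0])

```text
t: 10.5
position: [0.5196, -0.1997, 0.2073]
orientation: [3.137, 0.037, 0.014]
contact_force: [0.4, -0.9, 0.0]
finger_gap: 0.588
grasp_force: 0.0
```

```bash
python3 - <<'E'
from h import *
from bench import bot
s=bot.sense();say(s);print(delta(s,[499.5,284.2,170],97))
p,d=bot.read_camera("side");cv2.imwrite("pics/s4.png",p[:,:,::-1])
E
```

```text
t 10.5 pos [ 519.6 -199.7  207.3] yaw 1.36 tilt [ 0.5  -0.24] F [ 0.4 -0.9  0. ] M [-0.03 -0.    0.  ] gap 50.2 gf 0.0 q [-0.45  0.21  1.84  0.    1.08  1.1 ]
(array([  -8.9, -484.4,   35.2]), array([  0.6,  -0.2, -95.6]))
```

Emit:
carry_out(deltas=[-1,-50,0,0,0,-8.5,-2,-100,0,0,0,-17,-3,-150,0,0,0,-25.5,-4,-200,0,0,0,-34,-5,-250,0,0,0,-42.5,-6,-300,0,0,0,-51,-7,-350,0,0,0,-59.5,-8,-400,0,0,0,-68,-9,-445,0,0,0,-76.5,-9,-470,0,0,0,-85], grip=68)

```text
t: 11.55
position: [0.4953, 0.2746, 0.2005]
orientation: [-2.281, -2.159, 0.0]
contact_force: [0.3, -0.8, 0.5]
finger_gap: 0.795
grasp_force: 0.0
```

Emit:
carry_out(deltas=[0,0,0,0,0,0,0,0,0,0,0,0])

```text
t: 11.75
position: [0.4956, 0.2713, 0.2003]
orientation: [-2.291, -2.15, 0.004]
contact_force: [-0.6, -0.2, -0.7]
finger_gap: 0.796
grasp_force: 0.0
```

```bash
python3 - <<'E'
from h import *
from bench import bot
s=bot.sense();say(s);print(delta(s,[499.5,284.2,120],97))
T=bot.camera_params("top");p,d=bot.read_camera("top")
v,u=np.mgrid[150:265,335:395];uv=np.c_[u.ravel(),v.ravel()];C=cloud(T,d,uv);k=C[:,2]>.0095
m=np.zeros(d.shape,np.uint8);m[uv[k,1],uv[k,0]]=1;m=cv2.morphologyEx(m,2,np.ones((2,2)));r=rect(m,T,.018);print("spat on mat",r,cv2.boxPoints(r).round().tolist())
E
python3 lid.py
```

```text
t 11.75 pos [495.6 271.3 200.3] yaw 86.36 tilt [-0.1  -0.08] F [-0.6 -0.2 -0.7] M [ 0.01 -0.04  0.05] gap 68.0 gf 0.0 q [ 0.42  0.24  1.81 -0.    1.09  0.49]
(array([13.2,  3.2, 80.3]), array([ -0.1,   0.1, -10.6]))
spat on mat ((527.8262329101562, -199.7507781982422), (178.9642333984375, 33.97445297241211), 1.4475822448730469) [[438.0, -185.0], [439.0, -219.0], [618.0, -214.0], [617.0, -181.0]]
t 11.8 pos [495.8 270.6 200.5] yaw 86.29 tilt [-0.09 -0.08] F [-0.3 -0.9  0.3] M [-0.04  0.04  0.04] gap 67.9 gf 0.0 q [ 0.42  0.24  1.82 -0.    1.09  0.49]
517 lid angle 98.16391837971806
```

View pics/s4.png

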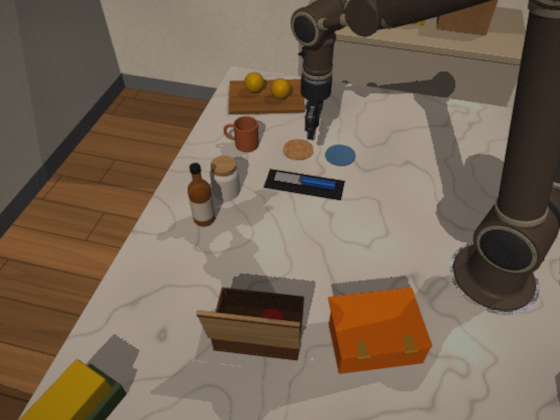

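The spatula lies on the mat within its edges (around (305,184)), the lid is open, and the jar is in the box at (272,317). I'll go for the jar.

Emit:
carry_out(deltas=[7,2,30,0,0,-6,13,3,60,0,0,-10.6,13,3,80,0,0,-10.6,13,3,80,0,0,-10.6,13,3,80,0,0,-10.6])

```text
t: 12.35
position: [0.5004, 0.283, 0.1214]
orientation: [-2.085, -2.35, 0.001]
contact_force: [0.1, 0.6, -0.8]
finger_gap: 0.8
grasp_force: 0.0
```

```bash
python3 - <<'E'
from h import *
from bench import bot
s=bot.sense();say(s);print(delta(s,[499.5,284.2,41],97))
E
```

```text
t 12.35 pos [500.4 283.  121.4] yaw 96.83 tilt [-0.05 -0.03] F [ 0.1  0.6 -0.8] M [ 0.01 -0.08  0.02] gap 68.3 gf 0.0 q [ 0.44  0.36  1.84 -0.    0.94  0.32]
(array([ 1.4, -0.7, 80.4]), array([-0. ,  0. , -0.2]))
```

Emit:
carry_out(deltas=[1,-1,15,0,0,0,1,-1,30,0,0,0,1,-1,45,0,0,0,1,-1,58,0,0,0,1,-1,70,0,0,0,1,-1,78,0,0,0,1,-1,80,0,0,0,1,-1,80,0,0,0])

```text
t: 13.15
position: [0.499, 0.285, 0.041]
orientation: [-2.082, -2.352, 0.001]
contact_force: [-0.7, -0.3, -0.3]
finger_gap: 0.794
grasp_force: 0.0
```

Emit:
carry_out(deltas=[0,0,0,0,0,0,0,0,0,0,0,0,0,0,0,0,0,0,0,0,0,0,0,0,0,0,0,0,0,0], grip=35, force=40)

```text
t: 13.65
position: [0.5001, 0.2855, 0.0426]
orientation: [2.082, 2.351, 0.003]
contact_force: [-0.4, -0.1, 5.5]
finger_gap: 0.569
grasp_force: 42.2
```

```bash
python3 - <<'E'
from h import *
from bench import bot
s=bot.sense();say(s);print(delta(s,[585.2,-341.2,160],10))
E
```

```text
t 13.65 pos [500.1 285.5  42.6] yaw 96.95 tilt [0.12 0.06] F [-0.4 -0.1  5.5] M [0.05 0.07 0.01] gap 48.6 gf 42.2 q [0.44 0.48 1.86 0.   0.79 0.32]
(array([-632.3,    8.8, -117.9]), array([ 0.1, -0.1, 87. ]))
```

Emit:
carry_out(deltas=[0,0,-10,0,0,0,0,0,-30,0,0,0,0,0,-60,0,0,0,0,0,-95,0,0,0,0,0,-125,0,0,0,-5,0,-140,0,0,0,-30,0,-140,0,0,0,-70,1,-140,0,0,0,-115,1,-140,0,0,0,-160,2,-140,0,0,0])

```text
t: 14.65
position: [0.5189, 0.1247, 0.1802]
orientation: [-2.08, -2.352, 0.004]
contact_force: [1.1, 0.1, -2.2]
finger_gap: 0.565
grasp_force: 42.1
```

Emit:
carry_out(deltas=[-45,1,0,0,0,0,-90,1,0,0,0,0,-135,2,0,0,0,0,-180,3,0,0,0,0,-225,3,0,0,0,0,-270,4,0,0,0,0,-315,5,0,0,0,0,-360,6,0,0,0,0,-405,6,0,0,0,0,-440,7,10,0,0,0])

```text
t: 15.65
position: [0.5804, -0.3127, 0.1715]
orientation: [2.083, 2.35, -0.001]
contact_force: [0.7, -0.0, -1.8]
finger_gap: 0.573
grasp_force: 42.1
```

Emit:
carry_out(deltas=[-25,0,20,0,0,0,-30,0,40,0,0,0,-30,0,60,0,0,0,-30,0,60,0,0,0])

```text
t: 16.05
position: [0.58, -0.3374, 0.1057]
orientation: [-2.076, -2.342, 0.003]
contact_force: [-1.4, 0.3, -3.5]
finger_gap: 0.566
grasp_force: 42.1
```

```bash
python3 - <<'E'
from h import *
from bench import bot
s=bot.sense();say(s);print(delta(s,[585.2,-341.2,43],97))
T=bot.camera_params("side");p,d=bot.read_camera("side");np.savez("side5.npz",p=p,d=d,**T);cv2.imwrite("pics/s5.png",cv2.resize(p[60:260,180:400,::-1],(660,600)))
E
```

```text
t 16.05 pos [ 580.  -337.4  105.7] yaw 96.9 tilt [-0.56  0.37] F [-1.4  0.3 -3.5] M [0.01 0.01 0.03] gap 48.4 gf 42.1 q [-0.59  0.55  1.6  -0.    1.01 -0.71]
(array([-4.8,  5.3, 62.6]), array([-0.5, -0.4, -0.1]))
```

View pics/s5.png

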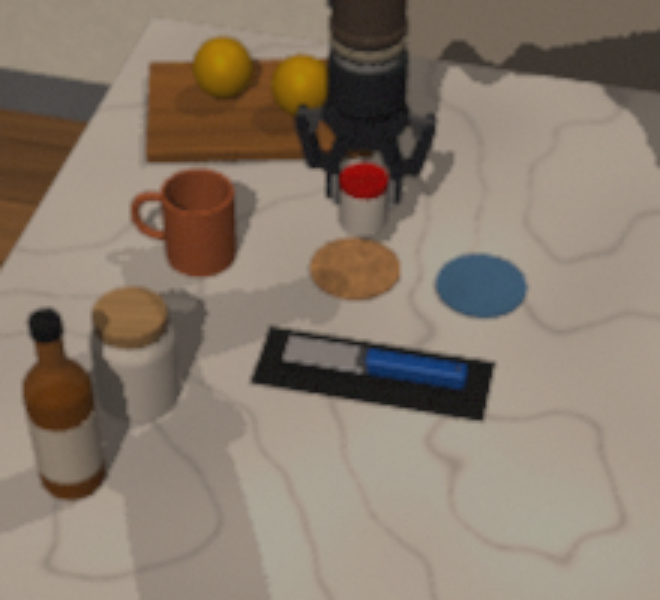

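The jar is held upright at (363,195), above the cork coaster at (355,268). I'll lower it gently.

Emit:
carry_out(deltas=[-4,4,15,0,0,0,-4,5,30,0,0,0,-4,5,42,0,0,0,-4,5,50,0,0,0,-4,5,55,0,0,0,-4,5,57,0,0,0,-4,5,57,0,0,0])

```text
t: 16.8
position: [0.5899, -0.3426, 0.0544]
orientation: [-2.082, -2.352, 0.0]
contact_force: [0.0, 0.0, -1.5]
finger_gap: 0.571
grasp_force: 42.1
```

```bash
python3 - <<'E'
from h import *
from bench import bot
s=bot.sense();say(s);print(delta(s,[585.2,-341.2,41.6],97))
E
```

```text
t 16.8 pos [ 589.9 -342.6   54.4] yaw 96.96 tilt [-0.01  0.  ] F [ 0.   0.  -1.5] M [ 0.01  0.04 -0.01] gap 48.8 gf 42.1 q [-0.59  0.63  1.59 -0.    0.92 -0.71]
(array([ 1.9, -4.5, 12.8]), array([-0., -0., -0.]))
```

Emit:
carry_out(deltas=[2,-4,4,0,0,0,2,-4,8,0,0,0,2,-4,10,0,0,0,2,-4,11,0,0,0,2,-4,11,0,0,0])

```text
t: 17.3
position: [0.5856, -0.3411, 0.0434]
orientation: [-2.082, -2.352, 0.0]
contact_force: [-0.2, 0.9, -2.5]
finger_gap: 0.568
grasp_force: 42.1
```

Emit:
carry_out(deltas=[0,0,0.5,0,0,0,0,0,1,0,0,0,0,0,1,0,0,0])

```text
t: 17.6
position: [0.5857, -0.3411, 0.0425]
orientation: [2.082, 2.352, 0.0]
contact_force: [0.7, -0.3, -1.9]
finger_gap: 0.569
grasp_force: 42.1
```

```bash
python3 - <<'E'
from h import *
from bench import bot
say(bot.sense())
E
```

```text
t 17.6 pos [ 585.7 -341.1   42.5] yaw 96.96 tilt [ 0. -0.] F [ 0.7 -0.3 -1.9] M [ 0.02 -0.02 -0.07] gap 48.6 gf 42.1 q [-0.59  0.64  1.6   0.    0.9  -0.71]
```

Emit:
carry_out(deltas=[0,0,0.5,0,0,0,0,0,1,0,0,0,0,0,1,0,0,0])

```text
t: 17.9
position: [0.5857, -0.3412, 0.0417]
orientation: [2.082, 2.352, -0.0]
contact_force: [-0.5, -0.0, -1.8]
finger_gap: 0.573
grasp_force: 42.2
```

Emit:
carry_out(deltas=[0,0,0.4,0,0,0,0,0,0.8,0,0,0,0,0,0.8,0,0,0])

```text
t: 18.2
position: [0.5858, -0.3412, 0.0416]
orientation: [2.082, 2.352, -0.0]
contact_force: [-1.9, 1.4, 4.2]
finger_gap: 0.568
grasp_force: 42.7
```

Contact at +4 N. I'll open, then retreat.

Emit:
carry_out(deltas=[0,0,0,0,0,0,0,0,0,0,0,0,0,0,0,0,0,0,0,0,0,0,0,0], grip=72)

```text
t: 18.6
position: [0.5857, -0.3411, 0.0404]
orientation: [2.082, 2.352, 0.0]
contact_force: [0.5, -0.5, -0.7]
finger_gap: 0.842
grasp_force: 0.0
```

Emit:
carry_out(deltas=[0,0,-15,0,0,0,0,0,-40,0,0,0,0,0,-80,0,0,0,0,0,-120,0,0,0,0,0,-160,0,0,0,60,-30,-180,0,0,0,110,-70,-180,0,0,0,150,-110,-180,0,0,0,190,-150,-180,0,0,0,190,-150,-180,0,0,0])

```text
t: 19.6
position: [0.4122, -0.1693, 0.2216]
orientation: [2.081, 2.352, 0.001]
contact_force: [-0.6, -1.0, 0.7]
finger_gap: 0.846
grasp_force: 0.0
```

```bash
python3 lid.py; python3 - <<'E'
from h import *
from bench import bot
T=bot.camera_params("top");p,d=bot.read_camera("top");cv2.imwrite("pics/t6.png",p[:,:,::-1])
m=cv2.inRange(cv2.cvtColor(p,cv2.COLOR_RGB2HSV),(0,150,60),(6,255,255));m[:,:395]=0;m[:150]=0;m[220:]=0
if m.any():
    cn=np.vstack(cv2.findContours(m,0,1)[0])[:,0];print(m.astype(bool).sum(),cv2.minEnclosingCircle(np.float32(onplane(T,cn,.063)[:,:2]*1000)),np.median(cloud(T,d,uvof(m>0))[:,2]))
E
```

```text
t 19.6 pos [ 412.2 -169.3  221.6] yaw 96.97 tilt [ 0.07 -0.03] F [-0.6 -1.   0.7] M [ 0.02  0.02 -0.06] gap 72.2 gf 0.0 q [-0.49 -0.02  2.06  0.    1.1  -0.61]
513 lid angle 99.08620993208547
320 ((583.4866333007812, -340.9746398925781), 24.703372955322266) 0.06245129236612024
```

View pics/t6.png

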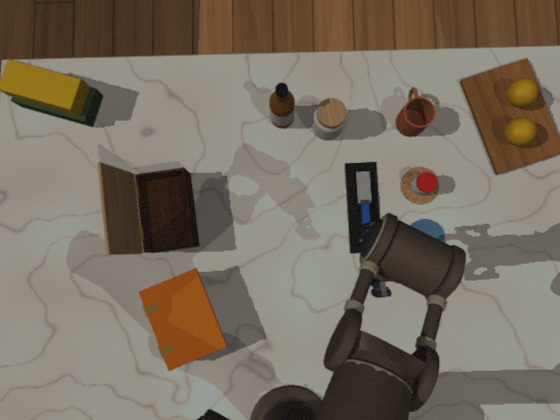

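The jar stands on the cork coaster, about 2 mm off centre at (424,184). The lid is open, the spatula is on the mat, the box is empty, and the other things have not moved.

```bash
python3 -c "
from bench import bot
print(bot.finish_job())"
```

```text
the job is handed in; nothing more can be done
None
```

The job is handed in, but no verdict came back: the lid was prised up with the blade and stands open at about 99°, the spatula lies wholly on the mat, the jar stands upright about 2 mm from the cork coaster's centre, and the bottle, canister and mug look unmoved in the last picture (about 20 s used).

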